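Dispense the acorn from a tipping seed carousel

TASK

The acorn is wanted from the reference-seed carousel. Turn the wheel by its bar knob until the bay with the acorn clicks in at the spout, then raise the bail so that the carousel tips and the acorn drops through the funnel into the beaker; finally lower the carousel gently back onto its rest posts and let go. Keep the other seeds in their bays, and leave the beaker, the jar and the petri dish where they stand.

Things in the scene. Friction and masses are not known exactly. Their poses are not given: they have to be found in the camera images.
- station: The tipping carousel's fixed grey base (225 x 165 mm). Origin on the table straight below the wheel's axis (carousel level); x points from the spout to the bail, y along the tipping hinge, z up. It carries the tipping aluminium deck (180 mm disc, top at 108 mm) with the wheel inside a guard ring (162 mm across, top 146 mm over the table) that is open only at the spout.
- deck (a joint): Tipping angle of the carousel (deck, ring, wheel, spout, bail) about its hinge, rad: 0 level on two rest posts, 1.05 fully tipped at its stop; the bail end rises as it grows. No latch; about 0.75 kg, about 4 N to raise at the bail, falls back if let go. Seeds in the bay at the spout slide out from about 0.4 to 0.9 rad.
- tip_hinge (a point): Middle of the tipping hinge's axis, at x = -125 mm, 106 mm over the table in the station's frame; the axis runs along the station's y.
- bail (a point): Middle of the bail's grip, by which the carousel is raised: a black rubber sleeve 14 mm thick, 74 mm long, along the hinge's direction; carousel level: 140 mm over the table, at x = +124 mm of the station. It swings about the hinge on a 251 mm radius. A gripper can hold it from above, across the sleeve, which turns between the fingers. 28 mm free beside it towards the guard ring.
- wheel (a joint): Angle of the white wheel (149 mm across), rad, counter-clockwise from above, endless. Six open bays, floor 118 mm over the table, walls 28 mm, a rounded lip 3 mm high at each mouth. At 0 and every 60 degrees (1.0472 rad) a bay stands at the spout and a spring roller clicks between ribs on the rim: it pulls in within about 4 degrees, takes about 0.15 N m to leave, and stays put in between.
- knob (a point): On the wheel's axis, at the height to grip the knob: a black bar 52 mm long, 12 mm thick, 28 mm tall, its top 13 mm above and its collar (38 mm across) 14 mm below this point, 170 mm over the table when level. Free all round; tops of guard ring and bay walls are 24 mm below this point. The point's x axis runs along the bar; the bays' middles lie at 0, 60, 120 ... degrees from it.
- wheel_floor (a point): Centre of the wheel at the height of the bays' floor; z is the wheel's axis. Bays reach from 14 to 76 mm from the axis; seeds lie about 56 mm from it.
- spout_mouth (a point): On the deck, middle of the spout's opening in the guard ring (60 degrees wide), 76 mm from the wheel's axis. The spout narrows to a 40 mm lip at the station's x = -150 mm, above a steel funnel fixed over the beaker at x = -166 mm.
- acorn: The acorn: a pointed oblong seed 30 mm long, 18 mm thick, 11 to 17 g, origin at its middle, x along it. Lies in one of the three bays farthest from the spout.
- hazelnut: Hazelnut, 20 mm across, 18 mm high, origin at its middle; in another of the far bays.
- chestnut: Horse chestnut, dark brown, 25 mm across and 21 mm high, origin at its middle; in the third of the far bays.
- walnut: Walnut, 27 mm across, origin at its middle; in a bay next to the spout's.
- hazelnut_small: Small hazelnut, a ball 16 mm across, origin at its middle; in the other bay next to the spout's.
- beaker: White plastic beaker, 65 mm across, 78 mm tall, origin under its foot; stands on the table below the funnel (funnel outlet 82 mm over the table). Light and loose.
- jar_1: Bystander: sample jar with white cap, 60 mm across, 78 mm tall, origin under its foot, on the table to the right of the carousel.
- petri: Bystander: clear petri dish with a few seeds, 90 mm across, 15 mm tall, origin under it, on the table in front of the seed counter.
There are look-alikes about, which are no part of the job. Leave any turquoise look-alike of the beaker alone.

How it is judged:
By the outcome, as a careful person would: the job done as asked, in the order asked, and still so for the second after the job is handed in, with the robot touching nothing.
It also fails if it takes over 72 s, if anything falls off the work surface, if the arm or the gripper's body presses on something with over 40 N, if the wrist force passes 120 N, or if a joint passes its speed limit or range.

ROBOT

A 6-joint arm with a two-finger parallel gripper is mounted at the origin on a cart in front of the work surface, level with it; the furniture and walls round the work are solid. World frame = base frame: x ahead of the robot, y to its left, z up, the work surface at z = 0. Lengths are in m, angles in degrees, forces in N, time in s.
With the tool pointing down it reaches from about 0.25 to 0.725 m from the base axis. Payload 9.7 kg.
Tool frame: the origin (TCP) lies at the very end of the fingers, on their centre line; the grasp point (between the pads) lies grasp_offset behind it (grasp_offset is the distance from the TCP to the grasp point, in m); z points along the fingers, y is the line along which they close (so a half turn about z gives the same grasp; the last joint's range is limited). The gripper opens to 85 mm and grips with 20 to 120 N. Pads are 22 mm wide; open, the fingers measure 114 mm over their backs; the gripper's body (76 mm by 85 mm) begins 54 mm behind the grasp point. The pads swing forward as they close: fully open they stand 13 mm farther back than shut.
Start: joints at [-70.245, 4.979, 10.078, 95.1, 0, 90], TCP at [0.186, -0.518, 0.231] pointing down, gripper open.
Joint ranges: [-179.16, 179.16], [-48.56, 103.87], [-65.8, 70.77], [-126.05, 130.52], [-82.76, 87.17], [-180, 180]. Speed limits (degrees/s): [127.2, 127.2, 147.25, 180, 180, 180].

INTERFACE

Orientations are given as [roll, pitch, yaw] about the fixed x, y, z axes, in that order (R = Rz(yaw) Ry(pitch) Rx(roll)).
In Python, from workcell import get_obs, camera, calibration, job_done, recognise, cut_out, mark_of, grasp_offset gives the robot as it stands.
- The arm moves only by the tool servo_tool, never from a script. Its argument "moves" is a list of rows, each a list of 3 entries, a list of its own where there are three numbers: the turn, a rotation vector about the tool's x, y, z in degrees, then the shift along the tool's x, y, z in m, then the opening in per cent of the stroke, from 0 (shut) to 100 (fully open). In form: [[[ax, ay, az], [x, y, z], claw], ...]. A call has 1 to 12 rows; each row shifts and turns the commanded pose from where the row before left it, along the tool's axes as they then stand; what a row does not reach is not made up. A row lasts 1/10 s, in which the tool goes at most 50 mm and 8.59 degrees, less where a joint would pass 70% of its speed; a pose out of reach is approached as far as the arm can. A call is refused whole if a number of a shift passes 0.05 or a number of a turn 8.59, either way. A call with a gripper value outside its range is refused whole. The fingers move at their own pace and stop on an object; "force" is the grip in N (left out, the last holds). Time passes only in rows, so rows that do not move let the fingers close. It gives the time, the measured TCP pose, the force, the opening and the grip force at its end, in the units of the state.
- get_obs(): the state, without advancing time (a new reading comes with each control period).
- camera(name): name is "scene" or "side" or "wrist"; returns (picture, depth): 384x512x3 uint8, red, green, blue; 384x512 float32, m along the optical axis (not along the pixel's ray), 0 where there is no reading.
- calibration(name): a dict with "camera_matrix" (3x3 intrinsics, pixels), "R" (3x3) and "t" (3): a world point X has camera coordinates R X + t. Camera axes: x right, y down, z forward; pixel columns grow to the right and rows downward; lengths in m; the calibration is good to about 2 mm. The wrist camera is an equidistant fisheye: a pixel r from the principal point sees the ray r / f radians off the axis. A picture is of the moment at which its call begins: read the wrist's pose just before it. calibration takes no time and is no camera call; for the wrist camera it gives the pose at the moment of the call.
- job_done(): hands the job in; it is judged then, once.
Trained networks look in the newest picture that a camera, given by its name, has taken for a name from the list of things; names that differ only in an ending like _2 or _b are one class to them, and where a whole thing is asked for, a point or a joint stands for the part that bears it (a point fixed in the world has none). Each returns a list of dicts, best first, with "score" (0 to 1); they miss things now and then, are a little off and sometimes report something else, mostly with a low value. They report only what shows in the picture. A call takes as long as a camera call. They do not tell look-alikes from the thing itself.
- recognise(name, camera): "xyz" ([x, y, z] in m, in the coordinates of the camera as it stood for that picture, good to about 4 mm: the middle of the surface that is visible of it).
- cut_out(name, camera): "mask" (384x512 bool, what is visible of it).
- mark_of(name, camera): "xyz" ([x, y, z] in m, in the coordinates of the camera as it stood for that picture, good to about 4 mm: a listed point, or the origin of a listed thing).
The state is a dict: "time": time; "q": joint angles; "qd": joint speeds; "joint_efforts": joint torques, N m; "ee_pos": TCP position; "tcp_rot": TCP orientation; "wrist_force": force on the tool from outside, world axes, zero at the start; "torque": the same for the moment, N m; "opening": finger opening in m; "grasp_force": force on a finger pad.
Only numpy, scipy, OpenCV 4.12 (cv2) and the standard library are available. Lean on these libraries where they do the work, as an engineer would, in place of code of your own. Each camera call takes 0.05 s, during which the arm holds its last target. There are 200 camera calls.

## Working session

There is one attempt and no reset: what is moved stays moved. The work goes in short steps, Python scripts to look and compute and a tool call to move; the robot and the scene stay as the last step left them, time stands still between calls to the robot, and variables do not carry over. Pictures are saved under pics/ and viewed, at most 10 in all, crops included, and the job is handed in when it is done.

Besides the shell and the picture viewer there is one more tool, called after "Emit:" as a command line: name --argument value ..., lists and objects as JSON in quotes. servo_tool: Moves the arm, as the interface text tells. Its arguments: {"type":"object","properties":{"moves":{"type":"array"},"force":{"type":"number"}},"required":["moves"]}

```bash
mkdir -p pics; ls
cat > h.py <<'E'
import numpy as np, cv2
from workcell import *
def w(p,c):
    k=calibration(c); return np.array(k["R"]).T@(np.array(p)-np.array(k["t"]))
def marks(names,c,f=mark_of):
    for n in names:
        r=f(n,c)
        for d in r[:3]: print(c,f.__name__,n,round(d["score"],2),np.round(w(d["xyz"],c),4))
def pix(P,c):
    k=calibration(c); q=np.array(k["camera_matrix"])@(np.array(k["R"])@np.array(P)+np.array(k["t"])); return q[:2]/q[2]
E
python3 - <<'E'
from h import *
a,_=camera("scene"); marks(["station","knob","bail","tip_hinge","spout_mouth","acorn","hazelnut","chestnut","walnut","beaker","wheel_floor"],"scene")
b,_=camera("side"); marks(["station","knob","bail","tip_hinge","spout_mouth","acorn","beaker"],"side")
cv2.imwrite("pics/scene.png",cv2.resize(a[:,:,::-1],(800,600)));cv2.imwrite("pics/side.png",cv2.resize(b[:,:,::-1],(800,600)))
o=get_obs();print(o, grasp_offset)
E
```

```text
pics
scene call station 0.89 [ 0.5332  0.2034 -0.0043]
scene call knob 0.68 [0.5318 0.2032 0.1683]
scene call bail 0.85 [0.5833 0.3162 0.1375]
scene call tip_hinge 0.79 [0.48   0.0929 0.1095]
scene call spout_mouth 0.67 [0.5016 0.1356 0.1194]
scene call spout_mouth 0.51 [0.5866 0.2101 0.1349]
scene call acorn 0.66 [0.5325 0.2059 0.1668]
scene call acorn 0.48 [0.5007 0.2497 0.1256]
scene call chestnut 0.43 [0.5842 0.2076 0.133 ]
scene call walnut 0.66 [0.4751 0.1977 0.1303]
scene call beaker 0.72 [0.4615 0.0539 0.0013]
scene call beaker 0.69 [6.203e-01 4.914e-01 5.000e-04]
scene call wheel_floor 0.78 [0.53   0.2005 0.1199]
scene call wheel_floor 0.58 [0.476  0.0916 0.1066]
side call station 0.65 [0.5322 0.2066 0.0016]
side call station 0.59 [0.4746 0.1978 0.1292]
side call station 0.27 [0.48   0.0923 0.1052]
side call knob 0.71 [0.535  0.2058 0.1692]
side call bail 0.71 [0.5836 0.3107 0.1402]
side call tip_hinge 0.6 [0.4796 0.0899 0.1072]
side call spout_mouth 0.98 [0.4995 0.1335 0.1212]
side call beaker 0.92 [ 0.6164  0.5002 -0.0058]
side call beaker 0.42 [0.4646 0.0509 0.0019]
{'time': 1.0, 'q': array([-7.02435447e+01,  4.97965518e+00,  1.00778371e+01,  9.50988392e+01,
       -1.60109685e-03,  9.00005821e+01]), 'qd': array([ 0.03946607, -0.04359076,  0.04957285, -0.04018183,  0.01874318,
        0.00529184]), 'joint_efforts': array([ 9.91983984e-05, -5.20100963e+01,  4.64876139e+01,  1.18659176e-03,
        1.41318202e-05, -6.56984696e-06]), 'ee_pos': array([ 0.18590509, -0.51762877,  0.23127352]), 'tcp_rot': array([-1.79999343e+02,  1.60110353e-03,  1.97558733e+01]), 'wrist_force': array([ 0.48743675,  0.00828272, -0.41808734]), 'torque': array([0.0228148 , 0.01766914, 0.01075037]), 'grasp_force': 0.0, 'opening': 0.08531319331251888} 0.0187
```

View pics/scene.png

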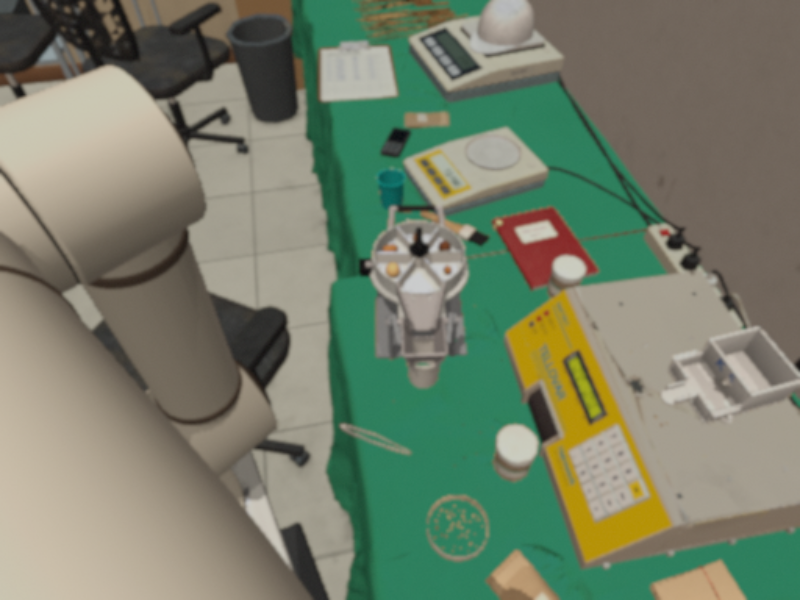

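View pics/side.png

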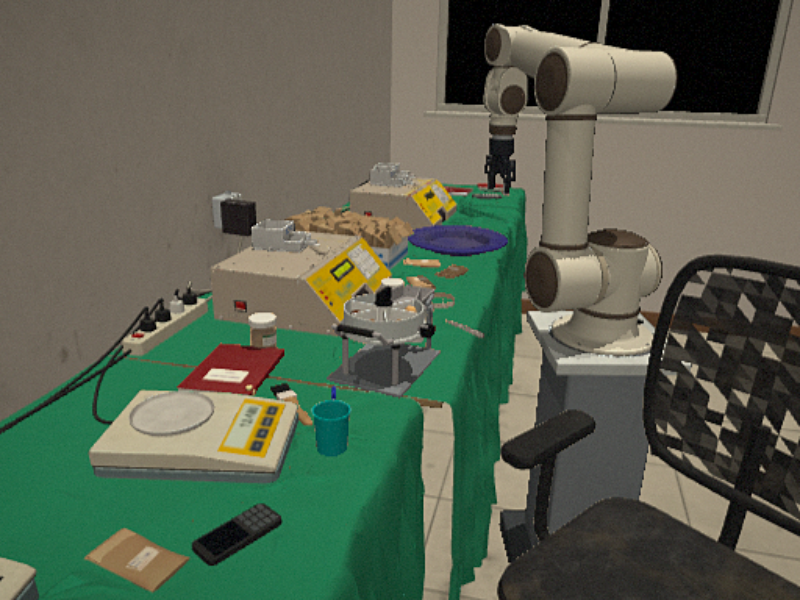

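The station sits near (0.533, 0.204), with its x axis at about 65° in the world. The white beaker under the funnel is at (425,370) in the scene picture. The turquoise one at (390,185) is the look-alike, so I'll leave it alone. The acorn is probably at (0.501, 0.250), in the bay about 120° from the spout. I'll go above the wheel and confirm that from close by.

Emit:
servo_tool --moves '[[[0,0,7.5],[0,0,-0.02],100],[[0,0,7.5],[0,0,-0.02],100],[[0,0,7.5],[0,0,-0.02],100],[[0,0,7.5],[0,0,-0.02],100],[[0,0,7.5],[0,0,-0.02],100],[[0,0,7.5],[0,0,0],100],[[0,0,0],[0,-0.04,0],100],[[0,0,0],[0,-0.045,0],100],[[0,0,0],[0,-0.045,0],100],[[0,0,0],[0,-0.045,0],100],[[0,0,0],[0,-0.045,0],100],[[0,0,0],[0,-0.045,0],100]]'

```text
time: 2.2
ee_pos: [0.2992, -0.2763, 0.3315]
tcp_rot: [180.0, -0.0, -25.3]
wrist_force: [0.7, -0.4, 0.4]
opening: 0.0851
grasp_force: 0.0
```

Emit:
servo_tool --moves '[[[0,0,0],[0,-0.045,0],100],[[0,0,0],[0,-0.045,0],100],[[0,0,0],[0,-0.045,0],100],[[0,0,0],[0,-0.045,0],100],[[0,0,0],[0,-0.045,0],100],[[0,0,0],[0,-0.045,0],100],[[0,0,0],[0,-0.045,0],100],[[0,0,0],[0,-0.045,0],100],[[0,0,0],[0,-0.045,0],100],[[0,0,0],[0,-0.045,0],100],[[0,0,0],[0,-0.045,0],100],[[0,0,0],[0,0,0],100]]'

```text
time: 3.4
ee_pos: [0.405, -0.0293, 0.3597]
tcp_rot: [-170.4, 0.1, -10.8]
wrist_force: [0.3, -0.1, 0.7]
opening: 0.0853
grasp_force: 0.0
```

Run:
```python
from h import *
o=get_obs();print(o["ee_pos"],o["tcp_rot"],o["time"],o["q"])
b,_=camera("wrist");L=["station","knob","bail","tip_hinge","spout_mouth","wheel_floor","acorn","hazelnut","chestnut","walnut","hazelnut_small","beaker"]
marks(L,"wrist")
cv2.imwrite("pics/w1.png",cv2.resize(b[:,:,::-1],(800,600)))
a,_=camera("scene");marks(["knob","acorn"],"scene")
```

```text
[ 0.40495292 -0.02930537  0.35966255] [-1.70378208e+02  8.46719692e-02 -1.08199651e+01] 3.4 [-10.87690002  -9.78990905  10.16276246 110.04699552   9.6217031
 179.94225277]
wrist call station 0.82 [ 0.5306  0.1998 -0.0024]
wrist call knob 0.97 [0.5319 0.2036 0.1734]
wrist call knob 0.16 [ 0.3882 -0.2072  0.0036]
wrist call bail 0.76 [0.5857 0.3122 0.1376]
wrist call tip_hinge 0.82 [0.4816 0.0903 0.0994]
wrist call spout_mouth 0.59 [0.4993 0.1324 0.1184]
wrist call wheel_floor 0.63 [0.5341 0.2033 0.1203]
wrist call acorn 0.66 [0.4993 0.2462 0.1276]
wrist call hazelnut 0.48 [0.5556 0.2542 0.1322]
wrist call chestnut 0.5 [0.5829 0.2127 0.1244]
wrist call walnut 0.49 [0.4766 0.197  0.127 ]
wrist call walnut 0.35 [ 0.5051 -0.1541 -0.0022]
wrist call walnut 0.2 [ 0.531   0.2031 -0.0039]
wrist call hazelnut_small 0.41 [0.5642 0.1548 0.1251]
wrist call beaker 0.93 [ 0.614   0.494  -0.0008]
wrist call beaker 0.64 [ 4.66e-01  5.10e-02 -4.00e-04]
scene call knob 0.86 [0.5296 0.2017 0.1694]
scene call acorn 0.58 [0.5018 0.2508 0.1244]
```

View pics/w1.png

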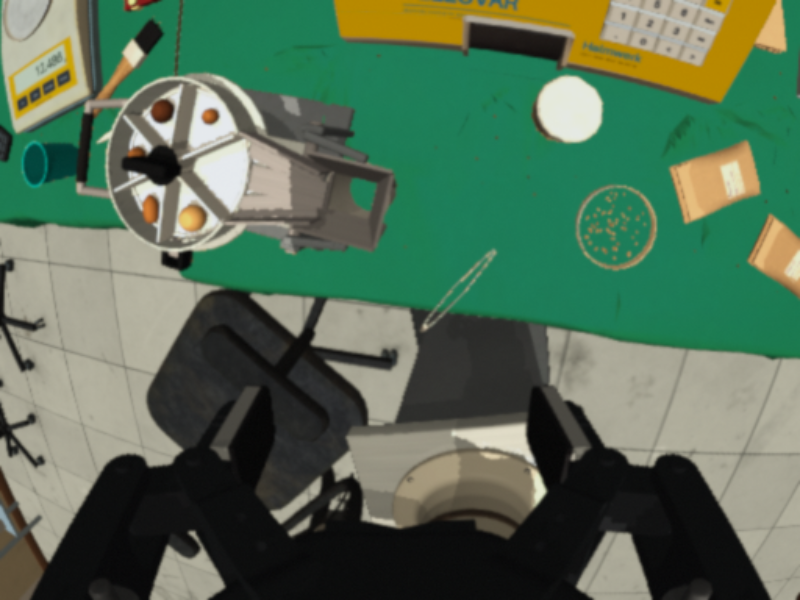

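The wheel is at (165,165) in the wrist picture. The acorn is the oblong seed at (150,210), world angle about 125°. The hazelnut is at (137,155), the chestnut at (162,110), the small hazelnut at (210,115) and the walnut at (192,217). The oblong one is the acorn and has to turn +120° to reach the spout at 245°. The bar seems to lie along the station's x. Joint 6 hit its range, so I'll switch to a yaw of about 65°.

```bash
cat >> h.py <<'E'
from scipy.spatial.transform import Rotation as Ro
def plan(pos,rpy,n):
    o=get_obs();C=Ro.from_euler("xyz",o["tcp_rot"],degrees=True);G=Ro.from_euler("xyz",rpy,degrees=True)
    v=(C.inv()*G).as_rotvec(degrees=True);s=G.inv().apply(np.array(pos)-o["ee_pos"])
    print("turn",np.round(v,2),"per row",np.round(v/n,2),"then shift",np.round(s,4),"t",o["time"],"q6",o["q"][5])
E
python3 - <<'E'
from h import *
plan([.520,.175,.32],[180,0,65],10)
E
```

```text
turn [ -8.23  -6.24 -75.76] per row [-0.82 -0.62 -7.58] then shift [0.2348 0.0178 0.0391] t 4.2 q6 179.9433242464419
```

Emit:
servo_tool --moves '[[[-0.82,-0.62,-7.58],[0,0,0],100],[[-0.82,-0.62,-7.58],[0,0,0],100],[[-0.82,-0.62,-7.58],[0,0,0],100],[[-0.82,-0.62,-7.58],[0,0,0],100],[[-0.82,-0.62,-7.58],[0,0,0],100],[[-0.82,-0.62,-7.58],[0,0,0],100],[[-0.82,-0.62,-7.58],[0,0,0],100],[[-0.82,-0.62,-7.58],[0,0,0],100],[[-0.82,-0.62,-7.58],[0,0,0],100],[[-0.82,-0.62,-7.58],[0,0,0],100]]'

```text
time: 5.2
ee_pos: [0.4047, -0.0302, 0.359]
tcp_rot: [180.0, -0.0, 65.4]
wrist_force: [0.4, -0.2, 0.5]
opening: 0.0852
grasp_force: 0.0
```

Emit:
servo_tool --moves '[[[0,0,0],[0.04,0.003,0.006],100],[[0,0,0],[0.04,0.003,0.006],100],[[0,0,0],[0.04,0.003,0.006],100],[[0,0,0],[0.04,0.003,0.006],100],[[0,0,0],[0.04,0.003,0.006],100],[[0,0,0],[0.035,0.003,0.008],100],[[0,0,0],[0,0,0],100]]'

```text
time: 5.9
ee_pos: [0.5213, 0.1784, 0.3182]
tcp_rot: [-179.8, 0.1, 65.2]
wrist_force: [0.8, 0.3, -0.2]
opening: 0.0854
grasp_force: 0.0
```

Run:
```python
from h import *
o=get_obs();print(o["ee_pos"],o["tcp_rot"],o["time"],o["q"])
b,d=camera("wrist");L=["station","knob","bail","tip_hinge","spout_mouth","wheel_floor","acorn","hazelnut","chestnut"]
marks(L,"wrist")
k=calibration("wrist");K=np.array(k["camera_matrix"]);R=np.array(k["R"]);t=np.array(k["t"])
def W(u,v,z):
    x=(u-K[0,2])/K[0,0];y=(v-K[1,2])/K[1,1];r=np.hypot(x,y)+1e-9
    ray=np.stack([x/r*np.sin(r),y/r*np.sin(r),np.cos(r)],-1)
    return (ray*(z/ray[...,2])[...,None]-t)@R
v,u=np.mgrid[:384,:512];P=W(u,v,np.where(d>0,d,np.nan))
c=np.array([.532,.2035])
m=(np.hypot(P[...,0]-c[0],P[...,1]-c[1])<.04)&(P[...,2]>.165)&(P[...,2]<.2)
Q=P[m][:,:2];print(m.sum(),Q.mean(0),P[m][:,2].max());e,V=np.linalg.eigh(np.cov(Q.T));print("bar ang",np.degrees(np.arctan2(V[1,1],V[0,1])),np.sqrt(e))
p=(Q-Q.mean(0))@V;print(p.min(0),p.max(0), "mid",Q.mean(0)+V@((p.min(0)+p.max(0))/2))
# bail: 
m=(np.abs(P[...,2]-.143)<.012)&(np.hypot(P[...,0]-.585,P[...,1]-.314)<.05)&(b.sum(-1)<130)
Q=P[m][:,:2];print("bail",m.sum(),Q.mean(0),P[m][:,2].max());e,V=np.linalg.eigh(np.cov(Q.T));print(np.degrees(np.arctan2(V[1,1],V[0,1])),np.sqrt(e))
cv2.imwrite("pics/w2.png",cv2.resize(b[:,:,::-1],(800,600)))
```

```text
[0.52126726 0.17835285 0.31819886] [-1.79834088e+02  7.78609508e-02  6.52092465e+01] 5.9 [1.88584092e+01 8.40667776e+00 2.37291735e+01 1.05496289e+02
 5.81804288e-02 1.33649187e+02]
wrist call station 0.73 [ 5.333e-01  2.004e-01 -5.000e-04]
wrist call knob 0.93 [0.5307 0.2005 0.1739]
wrist call bail 0.76 [0.5845 0.3095 0.1413]
wrist call tip_hinge 0.63 [0.4792 0.0856 0.1059]
wrist call tip_hinge 0.5 [0.5341 0.2    0.1241]
wrist call spout_mouth 0.71 [0.5002 0.1282 0.1249]
wrist call wheel_floor 0.88 [0.5338 0.1989 0.1246]
wrist call acorn 0.76 [0.5008 0.2448 0.1279]
wrist call hazelnut 0.5 [0.5554 0.2492 0.1331]
wrist call chestnut 0.85 [0.5854 0.2128 0.1295]
656 [0.53238392 0.20215952] 0.18812635223954483
bar ang 63.3405459886982 [0.00329814 0.01498061]
[-0.00583867 -0.02674864] [0.00585324 0.02461863] mid [0.53189955 0.20121101]
bail 765 [0.58399589 0.31184336] 0.1519149403317768
155.0068608750487 [0.00347898 0.02058741]
```

View pics/w2.png

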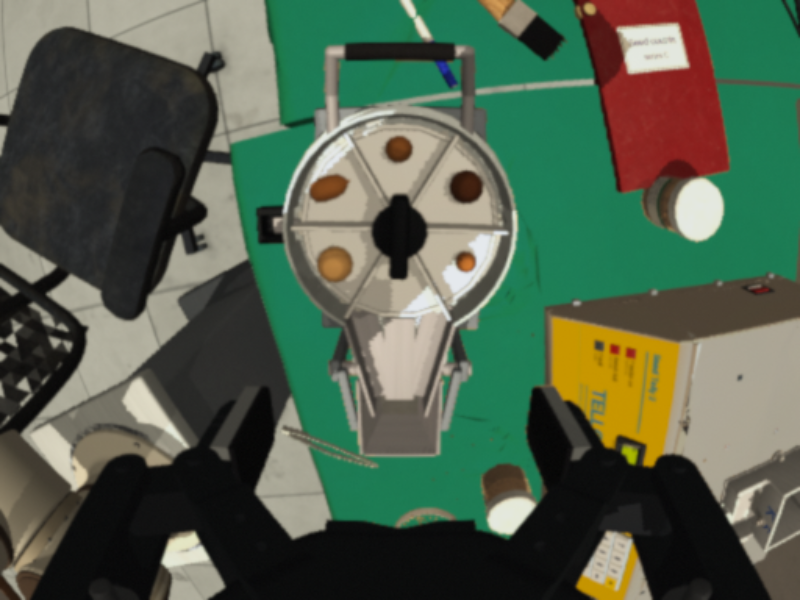

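The close view confirms it: the oblong acorn is at (328,187), the hazelnut at (398,148), the chestnut at (466,187), the walnut at (335,263) and the small hazelnut at (466,262). The bar at (400,235) lies along the spout–bail axis. I'll grip the knob with the TCP at about 0.16 m.

Run:
```python
from h import *
plan([.532,.2025,.16],[180,0,65],1)
```

```text
turn [ 0.05 -0.08 -0.  ] per row [ 0.05 -0.08 -0.  ] then shift [ 0.0303 -0.0009  0.1619] t 6.4 q6 133.56014057180474
```

Emit:
servo_tool --moves '[[[0,0,0],[0.015,-0.0005,0.03],50],[[0,0,0],[0.0153,-0.0004,0.03],50],[[0,0,0],[0,0,0.03],50],[[0,0,0],[0,0,0.03],50],[[0,0,0],[0,0,0.022],50],[[0,0,0],[0,0,0.02],50],[[0,0,0],[0,0,0],50],[[0,0,0],[0,0,0],50],[[0,0,0],[0,0,0],50]]'

```text
time: 7.3
ee_pos: [0.5327, 0.2033, 0.1609]
tcp_rot: [179.9, -0.1, 65.0]
wrist_force: [-0.3, 0.4, -0.1]
opening: 0.0424
grasp_force: 0.0
```

Emit:
servo_tool --moves '[[[0,0,0],[0,0,0],0],[[0,0,0],[0,0,0],0],[[0,0,0],[0,0,0],0],[[0,0,0],[0,0,0],0],[[0,0,0],[0,0,0],0],[[0,0,0],[0,0,0],0],[[0,0,0],[0,0,0],0]]' --force 60

```text
time: 8.0
ee_pos: [0.5317, 0.2036, 0.1604]
tcp_rot: [-180.0, -0.1, 65.1]
wrist_force: [-5.0, 1.3, 6.8]
opening: 0.0109
grasp_force: 59.2
```

Emit:
servo_tool --moves '[[[0,0,-2],[0,0,0],0],[[0,0,-4],[0,0,0],0],[[0,0,-5],[0,0,0],0],[[0,0,-5],[0,0,0],0],[[0,0,-5],[0,0,0],0],[[0,0,-5],[0,0,0],0],[[0,0,-5],[0,0,0],0],[[0,0,-5],[0,0,0],0],[[0,0,-5],[0,0,0],0],[[0,0,-5],[0,0,0],0],[[0,0,-5],[0,0,0],0],[[0,0,-5],[0,0,0],0]]'

```text
time: 9.2
ee_pos: [0.5322, 0.2037, 0.1604]
tcp_rot: [179.9, -0.1, 121.3]
wrist_force: [-0.6, 1.9, 4.3]
opening: 0.0106
grasp_force: 59.0
```

Emit:
servo_tool --moves '[[[0,0,-5],[0,0,0],0],[[0,0,-5],[0,0,0],0],[[0,0,-5],[0,0,0],0],[[0,0,-5],[0,0,0],0],[[0,0,-5],[0,0,0],0],[[0,0,-5],[0,0,0],0],[[0,0,-5],[0,0,0],0],[[0,0,-5],[0,0,0],0],[[0,0,-5],[0,0,0],0],[[0,0,-5],[0,0,0],0],[[0,0,-5],[0,0,0],0],[[0,0,-5],[0,0,0],0]]'

```text
time: 10.4
ee_pos: [0.5325, 0.2042, 0.1604]
tcp_rot: [179.8, 0.1, -178.7]
wrist_force: [0.2, 4.4, 4.1]
opening: 0.0109
grasp_force: 59.0
```

Emit:
servo_tool --moves '[[[0,0,-3],[0,0,0],0],[[0,0,-1],[0,0,0],0],[[0,0,0],[0,0,0],0],[[0,0,0],[0,0,0],0],[[0,0,0],[0,0,0],0]]'

```text
time: 10.9
ee_pos: [0.5325, 0.2042, 0.1604]
tcp_rot: [179.8, 0.1, -175.0]
wrist_force: [-0.4, 5.6, 3.8]
opening: 0.0109
grasp_force: 59.2
```

Emit:
servo_tool --moves '[[[0,0,0],[0,0,0],50],[[0,0,0],[0,0,0],50],[[0,0,0],[0,0,0],50],[[0,0,0],[0,0,0],50],[[0,0,0],[0,0,0],50],[[0,0,0],[0,0,-0.03],50],[[0,0,0],[0,0,-0.04],50],[[0,0,6],[0,0,-0.04],50],[[0,0,6],[0,0,-0.04],50],[[0,0,6],[0,0,0],50],[[0,0,6],[0,0,0],50],[[0,0,6],[0,0,0],50]]'

```text
time: 12.1
ee_pos: [0.5323, 0.2031, 0.3096]
tcp_rot: [179.9, 0.0, 154.8]
wrist_force: [-0.7, -0.6, -0.2]
opening: 0.0431
grasp_force: 0.0
```

Run:
```python
from h import *
o=get_obs();print(o["ee_pos"],o["tcp_rot"],o["time"],o["q"])
b,d=camera("wrist")
marks(["knob","bail","spout_mouth","wheel_floor","acorn","hazelnut","chestnut","walnut","hazelnut_small"],"wrist")
marks(["bail"],"wrist",recognise)
cv2.imwrite("pics/w3.png",cv2.resize(b[:,:,::-1],(800,600)))
plan([.584,.314,.18],[180,0,155],1)
```

```text
[0.53228348 0.20312017 0.30956971] [1.79938131e+02 2.84288836e-02 1.54784229e+02] 12.1 [2.08757107e+01 1.04656810e+01 2.50715346e+01 1.04541564e+02
 2.24255086e-02 4.60914786e+01]
wrist call knob 0.59 [0.5314 0.2007 0.1717]
wrist call bail 0.86 [0.5852 0.3167 0.1383]
wrist call spout_mouth 0.78 [0.4986 0.1309 0.1201]
wrist call wheel_floor 0.9 [0.5349 0.2046 0.12  ]
wrist call acorn 0.9 [0.5116 0.1501 0.126 ]
wrist call acorn 0.32 [0.5315 0.2044 0.1214]
wrist call hazelnut 0.51 [0.481  0.1999 0.1296]
wrist call chestnut 0.85 [0.4976 0.2521 0.1262]
wrist call walnut 0.74 [0.5666 0.1587 0.1265]
wrist call walnut 0.18 [4.671e-01 5.070e-02 2.000e-04]
wrist call hazelnut_small 0.66 [0.494  0.2535 0.125 ]
wrist call hazelnut_small 0.61 [0.5549 0.2576 0.1242]
wrist call bail 0.57 [0.5267 0.203  0.1137]
turn [0.05 0.01 0.08] per row [0.05 0.01 0.08] then shift [-0.0002  0.1224  0.1293] t 12.65 q6 45.803270172246386
```

View pics/w3.png

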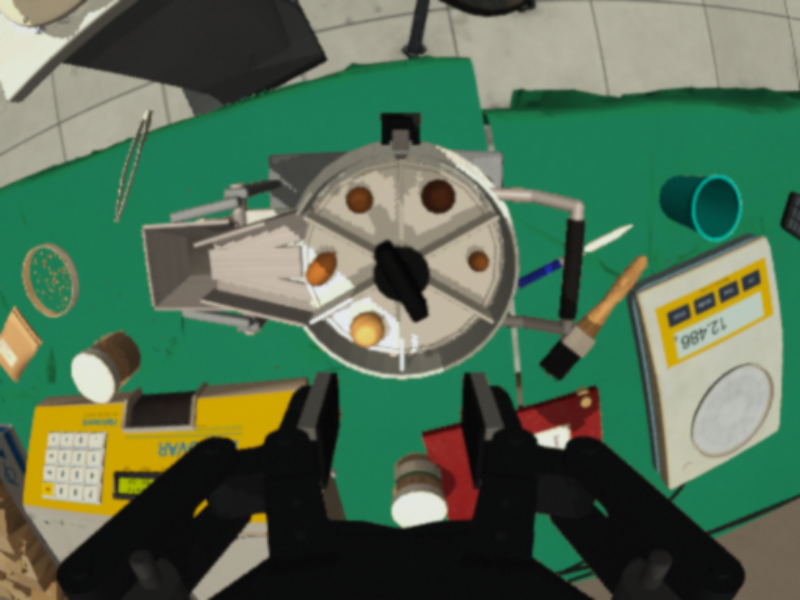

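The acorn now lies in the bay at the spout (321,268). The other seeds are in their bays and the spokes are symmetric about the spout axis, so the wheel has clicked in. The bail is at (573,268), about (0.584, 0.314). Next I'll grip it.

Emit:
servo_tool --moves '[[[0,0,0],[0,0.03,0],35],[[0,0,0],[0,0.04,0],35],[[0,0,0],[0,0.04,0.02],35],[[0,0,0],[0,0.0124,0.04],35],[[0,0,0],[0,0,0.04],35],[[0,0,0],[0,0,0.03],35],[[0,0,0],[0,0,0.02],35],[[0,0,0],[0,0,0.02],35],[[0,0,0],[0,0,0.015],35],[[0,0,0],[0,0,0],35],[[0,0,0],[0,0,0],35],[[0,0,0],[0,0,0],35]]'

```text
time: 13.85
ee_pos: [0.5844, 0.3145, 0.1259]
tcp_rot: [179.9, 0.1, 155.0]
wrist_force: [0.1, 0.1, 0.2]
opening: 0.0298
grasp_force: 0.0
```

Emit:
servo_tool --moves '[[[0,0,0],[0,0,0],0],[[0,0,0],[0,0,0],0],[[0,0,0],[0,0,0],0],[[0,0,0],[0,0,0],0],[[0,0,0],[0,0,0],0],[[0,0,0],[0,0,0],0]]' --force 30

```text
time: 14.45
ee_pos: [0.5851, 0.3162, 0.126]
tcp_rot: [179.7, 0.1, 155.1]
wrist_force: [4.6, 8.4, 0.3]
opening: 0.0129
grasp_force: 32.2
```

Run:
```python
import numpy as np
p0=np.arctan2(34,249);R=251.3
th=np.concatenate([[0,.015,.045],np.linspace(.09,.93,22),[.955,.965]])
x=R*np.cos(p0+th);z=R*np.sin(p0+th)
for t,a,b in zip(th[1:],np.diff(x),-np.diff(z)): print(round(t,3),"%.4f %.4f"%(a/1e3,b/1e3))
```

```text
0.015 -0.0005 -0.0037
0.045 -0.0012 -0.0074
0.09 -0.0023 -0.0111
0.13 -0.0024 -0.0097
0.17 -0.0028 -0.0096
0.21 -0.0032 -0.0095
0.25 -0.0036 -0.0094
0.29 -0.0040 -0.0092
0.33 -0.0043 -0.0091
0.37 -0.0047 -0.0089
0.41 -0.0050 -0.0087
0.45 -0.0054 -0.0085
0.49 -0.0057 -0.0083
0.53 -0.0060 -0.0080
0.57 -0.0064 -0.0078
0.61 -0.0067 -0.0075
0.65 -0.0070 -0.0072
0.69 -0.0073 -0.0070
0.73 -0.0075 -0.0067
0.77 -0.0078 -0.0064
0.81 -0.0080 -0.0060
0.85 -0.0083 -0.0057
0.89 -0.0085 -0.0054
0.93 -0.0087 -0.0050
0.955 -0.0055 -0.0030
0.965 -0.0022 -0.0011
```

Emit:
servo_tool --moves '[[[0,0,0],[0,0.002,0],0],[[0,0,0],[0,-0.0005,-0.0037],0],[[0,0,0],[0,-0.0012,-0.0074],0],[[0,0,0],[0,-0.0023,-0.0111],0],[[0,0,0],[0,-0.0024,-0.0097],0],[[0,0,0],[0,-0.0028,-0.0096],0],[[0,0,0],[0,-0.0032,-0.0095],0],[[0,0,0],[0,-0.0036,-0.0094],0],[[0,0,0],[0,-0.004,-0.0092],0]]'

```text
time: 15.35
ee_pos: [0.5771, 0.299, 0.195]
tcp_rot: [179.8, 0.1, 155.1]
wrist_force: [6.3, 6.4, -0.5]
opening: 0.0127
grasp_force: 31.0
```

Emit:
servo_tool --moves '[[[0,0,0],[0,-0.0033,-0.0091],0],[[0,0,0],[0,-0.0047,-0.0089],0],[[0,0,0],[0,-0.005,-0.0087],0],[[0,0,0],[0,-0.0054,-0.0085],0],[[0,0,0],[0,-0.0057,-0.0083],0],[[0,0,0],[0,-0.006,-0.008],0],[[0,0,0],[0,-0.0064,-0.0078],0],[[0,0,0],[0,-0.0067,-0.0075],0]]'

```text
time: 16.15
ee_pos: [0.5592, 0.2604, 0.2629]
tcp_rot: [179.6, 0.1, 155.1]
wrist_force: [7.9, 11.9, 7.1]
opening: 0.0125
grasp_force: 30.3
```

Emit:
servo_tool --moves '[[[0,0,0],[0,-0.007,-0.0072],0],[[0,0,0],[0,-0.0073,-0.007],0],[[0,0,0],[0,-0.0075,-0.0067],0],[[0,0,0],[0,-0.0078,-0.0064],0],[[0,0,0],[0,-0.008,-0.006],0],[[0,0,0],[0,-0.0083,-0.0057],0],[[0,0,0],[0,-0.0085,-0.0054],0],[[0,0,0],[0,-0.0087,-0.005],0],[[0,0,0],[0,-0.0055,-0.003],0],[[0,0,0],[0,0,0],0],[[0,0,0],[0,0,0],0]]'

```text
time: 17.25
ee_pos: [0.5304, 0.1983, 0.3172]
tcp_rot: [179.4, 0.3, 155.1]
wrist_force: [7.3, 11.4, 17.5]
opening: 0.0125
grasp_force: 31.5
```

Run:
```python
from h import *
b,d=camera("wrist");a,_=camera("scene");marks(["acorn","hazelnut","walnut"],"wrist");marks(["acorn","beaker"],"scene")
i=np.hstack([cv2.resize(b[:,:,::-1],(440,330)),cv2.resize(a[115:265,200:320,::-1],(360,450))[:330]]) if 0 else None
A=cv2.resize(a[115:265,200:340,::-1],(373,400));B=cv2.resize(b[:,:,::-1],(427,320));c=np.zeros((400,800,3),np.uint8);c[:,:373]=A;c[:320,373:]=B
cv2.imwrite("pics/t1.png",c)
```

```text
wrist call acorn 0.17 [ 0.3857 -0.2076  0.002 ]
wrist call hazelnut 0.55 [0.4469 0.1278 0.179 ]
wrist call walnut 0.62 [0.5291 0.0964 0.1813]
scene call acorn 0.19 [ 0.5326  0.2018 -0.0029]
scene call beaker 0.54 [0.6181 0.493  0.0038]
```

View pics/t1.png

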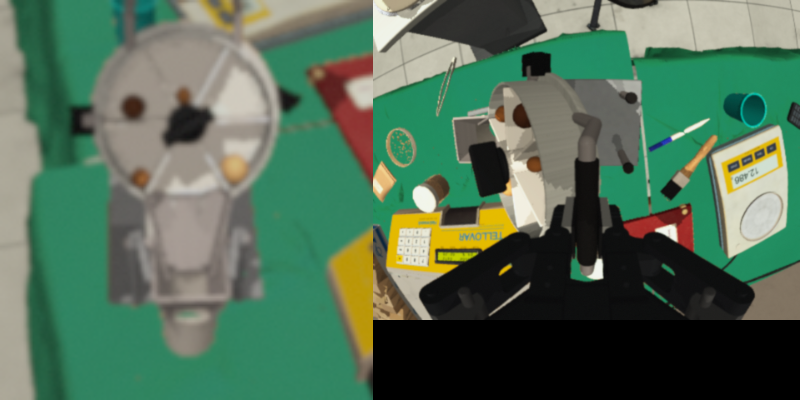

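The acorn has left the spout bay; the bay and chute are empty at (190,230) in the left crop. The chestnut, both hazelnuts and the walnut are still in their bays. I'll lower the carousel back along the same arc.

Emit:
servo_tool --moves '[[[0,0,0],[0,0.001,-0.002],0],[[0,0,0],[0,0.0055,0.003],0],[[0,0,0],[0,0.0087,0.005],0],[[0,0,0],[0,0.0085,0.0054],0],[[0,0,0],[0,0.0083,0.0057],0],[[0,0,0],[0,0.008,0.006],0],[[0,0,0],[0,0.0078,0.0064],0],[[0,0,0],[0,0.0075,0.0067],0],[[0,0,0],[0,0.0073,0.007],0],[[0,0,0],[0,0.007,0.0072],0],[[0,0,0],[0,0.0067,0.0075],0]]'

```text
time: 18.7
ee_pos: [0.5615, 0.2657, 0.2545]
tcp_rot: [180.0, 0.0, 155.0]
wrist_force: [4.9, -1.1, -0.0]
opening: 0.0126
grasp_force: 31.2
```

Emit:
servo_tool --moves '[[[0,0,0],[0,0.0064,0.0078],0],[[0,0,0],[0,0.006,0.008],0],[[0,0,0],[0,0.0057,0.0083],0],[[0,0,0],[0,0.0054,0.0085],0],[[0,0,0],[0,0.005,0.0087],0],[[0,0,0],[0,0.0047,0.0089],0],[[0,0,0],[0,0.0043,0.0091],0],[[0,0,0],[0,0.004,0.0092],0],[[0,0,0],[0,0.0036,0.0094],0]]'

```text
time: 19.6
ee_pos: [0.5801, 0.3064, 0.1763]
tcp_rot: [-180.0, -0.0, 155.0]
wrist_force: [2.5, -5.2, -2.9]
opening: 0.0129
grasp_force: 29.7
```

Emit:
servo_tool --moves '[[[0,0,0],[0,0.0032,0.0095],0],[[0,0,0],[0,0.0028,0.0096],0],[[0,0,0],[0,0.0024,0.0097],0],[[0,0,0],[0,0.0012,0.0055],0],[[0,0,0],[0,0.001,0.005],0],[[0,0,0],[0,0.0006,0.003],0],[[0,0,0],[0,0,0],0],[[0,0,0],[0,0,0],0],[[0,0,0],[0,0,0],0]]'

```text
time: 20.5
ee_pos: [0.5846, 0.3159, 0.1341]
tcp_rot: [-179.9, -0.0, 155.0]
wrist_force: [3.2, -6.0, -3.4]
opening: 0.0125
grasp_force: 29.3
```

Emit:
servo_tool --moves '[[[0,0,0],[0,0.0003,0.0015],0],[[0,0,0],[0,0.0002,0.0015],0],[[0,0,0],[0,0,0.0015],0],[[0,0,0],[0,0,0.001],0],[[0,0,0],[0,0,0.001],0],[[0,0,0],[0,0,0.0005],0],[[0,0,0],[0,0,0],0],[[0,0,0],[0,0,0],0],[[0,0,0],[0,0,0],0]]'

```text
time: 21.4
ee_pos: [0.5849, 0.3164, 0.1309]
tcp_rot: [179.9, 0.1, 155.0]
wrist_force: [-4.3, -10.1, 16.4]
opening: 0.0126
grasp_force: 31.2
```

```bash
cat >> h.py <<'E'
def cloud(c):
    b,d=camera(c);k=calibration(c);K=np.array(k["camera_matrix"]);R=np.array(k["R"]);t=np.array(k["t"])
    v,u=np.mgrid[:384,:512];x=(u-K[0,2])/K[0,0];y=(v-K[1,2])/K[1,1]
    if c=="wrist":
        r=np.hypot(x,y)+1e-9;x,y=x/r*np.tan(r),y/r*np.tan(r)
    z=np.where(d>0,d,np.nan);return b,(np.stack([x*z,y*z,z],-1)-t)@R
def ring(c):
    b,P=cloud(c);D=P[...,:2]-[.532,.2035];rr=np.hypot(D[...,0],D[...,1]);s=D@[np.cos(np.radians(65)),np.sin(np.radians(65))]
    m=(rr>.074)&(rr<.083)&(abs(P[...,2]-.146)<.012)
    A=np.c_[s[m],np.ones(m.sum())];f=np.linalg.lstsq(A,P[m][:,2],rcond=None)[0];
    z=P[m][:,2]
    for lo,hi in((-.08,-.04),(-.04,0),(0,.04),(.04,.09)):
        q=z[(s[m]>lo)&(s[m]<hi)]
        if len(q):print(c,lo,hi,len(q),np.round(np.percentile(q,[50,90]),4))
    print("slope",f); return b
E
python3 - <<'E'
from h import *
for c in ("side","wrist"):
    b=ring(c); marks(["bail","knob","acorn"],c)
    if c=="side":s=b
print(get_obs()["ee_pos"],get_obs()["wrist_force"])
c=np.zeros((480,800,3),np.uint8);c[:,:373]=cv2.resize(s[170:262,200:291,::-1],(373,480));c[:320,373:]=cv2.resize(b[:,:,::-1],(427,320));cv2.imwrite("pics/l1.png",c)
E
```

```text
side -0.08 -0.04 21 [0.1414 0.1459]
side -0.04 0 10 [0.1449 0.146 ]
side 0 0.04 31 [0.1409 0.1452]
side 0.04 0.09 56 [0.1396 0.1453]
slope [-0.00856402  0.14086588]
side call bail 0.91 [0.5868 0.3136 0.1422]
side call bail 0.53 [0.4924 0.2374 0.1332]
side call acorn 0.48 [0.535  0.2073 0.119 ]
side call acorn 0.34 [0.4803 0.0911 0.1043]
wrist -0.08 -0.04 407 [0.1431 0.1454]
wrist -0.04 0 602 [0.1416 0.1455]
wrist 0 0.04 611 [0.1443 0.1458]
wrist 0.04 0.09 2550 [0.1429 0.1456]
slope [-0.00093818  0.14187796]
wrist call bail 0.97 [0.5857 0.3159 0.14  ]
wrist call bail 0.5 [0.5337 0.2057 0.1199]
wrist call knob 0.81 [0.5299 0.2041 0.1732]
[0.58490543 0.31644079 0.13096381] [ -3.54744786 -10.01438245  17.02003824]
```

View pics/l1.png

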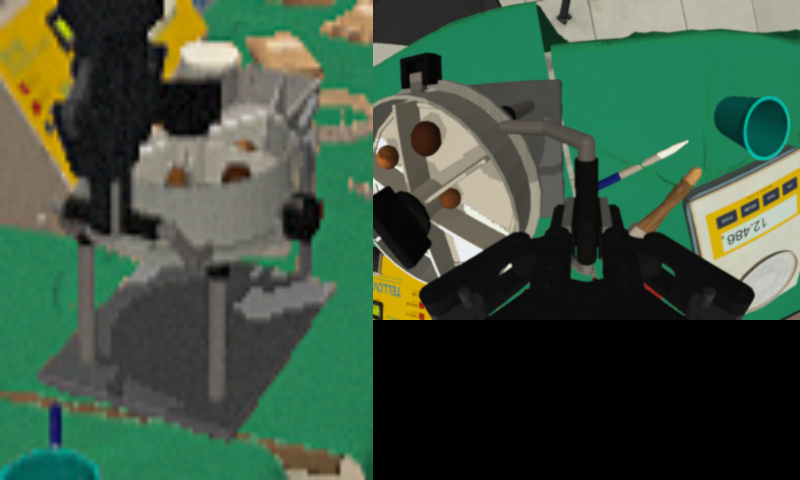

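The ring is level at 0.1455 m all round, so the deck is back on its posts and the sleeve just slid a few millimetres in the grip. I'll ease the load, open and withdraw.

Emit:
servo_tool --moves '[[[0,0,0],[0,0,-0.001],0],[[0,0,0],[0,0,-0.001],0],[[0,0,0],[0,0,0],0],[[0,0,0],[0,0,0],36],[[0,0,0],[0,0,0],36],[[0,0,0],[0,0,0],36],[[0,0,0],[0,0,0],36],[[0,0,0],[0,0,0],36]]'

```text
time: 22.6
ee_pos: [0.5851, 0.3174, 0.13]
tcp_rot: [179.9, -0.0, 155.1]
wrist_force: [0.4, -0.1, -0.5]
opening: 0.031
grasp_force: 0.0
```

Emit:
servo_tool --moves '[[[0,0,0],[0,0,-0.01],36],[[0,0,0],[0,0,-0.02],36],[[0,0,0],[0,0,-0.03],36],[[0,0,0],[0,0,-0.04],36],[[0,0,0],[0,0,-0.04],36],[[0,0,0],[0,-0.04,-0.03],36],[[0,0,0],[0,-0.04,0],36],[[0,0,0],[0,-0.04,0],36],[[0,0,0],[0,-0.03,0],36],[[0,0,0],[0,0,0],36],[[0,0,0],[0,0,0],36]]'

```text
time: 23.7
ee_pos: [0.5218, 0.1807, 0.3013]
tcp_rot: [179.9, 0.1, 155.0]
wrist_force: [-0.1, -0.1, 0.6]
opening: 0.0303
grasp_force: 0.0
```

Run:
```python
from h import *
b=ring("wrist");marks(["knob","bail","acorn","hazelnut","chestnut","walnut","hazelnut_small","beaker"],"wrist")
a,_=camera("scene");marks(["beaker","jar_1","petri"],"scene")
c=np.zeros((450,800,3),np.uint8);c[:390,:520]=cv2.resize(b[:,:,::-1],(520,390));c[:360,520:]=cv2.resize(a[130:270,210:319,::-1],(280,360));cv2.imwrite("pics/f1.png",c)
```

```text
wrist -0.08 -0.04 356 [0.1438 0.1454]
wrist -0.04 0 321 [0.1439 0.1454]
wrist 0 0.04 265 [0.1442 0.1455]
wrist 0.04 0.09 773 [0.1433 0.1452]
slope [-0.00576379  0.14217279]
wrist call knob 0.76 [0.5298 0.2061 0.1739]
wrist call bail 0.78 [0.5855 0.3152 0.1347]
wrist call bail 0.22 [0.5357 0.2045 0.1199]
wrist call hazelnut 0.64 [0.4862 0.1888 0.1303]
wrist call hazelnut 0.16 [0.5357 0.2057 0.1238]
wrist call chestnut 0.73 [0.4936 0.2405 0.1269]
wrist call walnut 0.58 [0.5532 0.1449 0.125 ]
wrist call hazelnut_small 0.65 [0.5378 0.2248 0.1236]
wrist call hazelnut_small 0.21 [ 0.5305  0.2007 -0.0045]
wrist call beaker 0.83 [0.4654 0.0517 0.    ]
wrist call beaker 0.8 [ 0.6153  0.4959 -0.0033]
wrist call beaker 0.25 [0.5334 0.2076 0.1163]
scene call beaker 0.68 [0.4606 0.053  0.001 ]
scene call beaker 0.46 [0.5297 0.2003 0.1207]
scene call beaker 0.16 [0.4919 0.2363 0.1334]
scene call jar_1 0.97 [ 5.094e-01 -1.557e-01  3.000e-04]
scene call jar_1 0.52 [0.4867 0.1894 0.1285]
scene call petri 0.8 [ 3.823e-01 -2.040e-01  2.000e-04]
scene call petri 0.59 [ 0.5116 -0.1559 -0.0027]
```

View pics/f1.png

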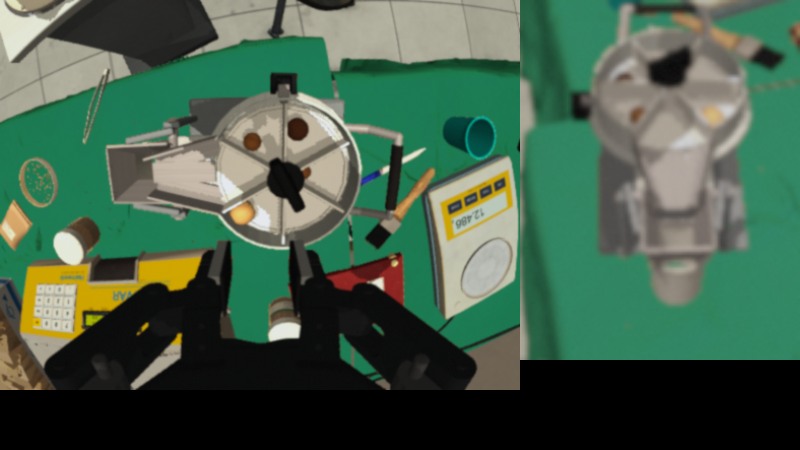

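The carousel is level and the four other seeds are in their bays. The beaker, the jar and the petri dish are where they were. I'll take one look into the funnel and over the table around it to make sure the acorn went through.

Emit:
servo_tool --moves '[[[0,0,0],[0,-0.03,0],36],[[0,0,0],[0,-0.04,0],36],[[0,0,0],[0,-0.04,0],36],[[0,0,0],[0,-0.04,0],36],[[0,0,0],[0,-0.03,0],36],[[0,0,0],[0,0,0],36],[[0,0,0],[0,0,0],36]]'

```text
time: 25.05
ee_pos: [0.4459, 0.0176, 0.3002]
tcp_rot: [179.9, 0.1, 155.0]
wrist_force: [-0.3, 0.5, -0.2]
opening: 0.0307
grasp_force: 0.0
```

Run:
```python
from h import *
b,P=cloud("wrist");marks(["acorn","beaker"],"wrist")
D=np.hypot(P[...,0]-.462,P[...,1]-.053);v,u=np.where(D<.06);print(u.min(),u.max(),v.min(),v.max())
v0,v1,u0,u1=max(v.min()-15,0),v.max()+15,max(u.min()-15,0),u.max()+15
c=b[v0:v1,u0:u1,::-1];s=min(800/c.shape[1],600/c.shape[0]);cv2.imwrite("pics/g1.png",cv2.resize(c,None,fx=s,fy=s))
```

```text
wrist call acorn 0.44 [0.4715 0.0487 0.0113]
wrist call beaker 0.86 [0.4668 0.052  0.0006]
178 469 111 383
```

View pics/g1.png

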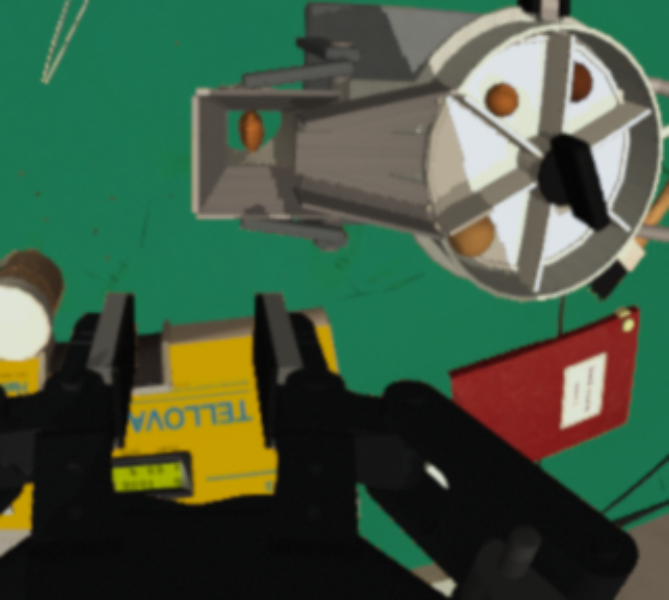

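Run:
```python
from h import *
b,P=cloud("wrist")
k=669/306
# crop origin
u0,v0=163,96
for U,V in [(235,130),(240,115),(270,108),(265,145),(252,130),(252,120),(268,130),(215,150),(290,150),(150,150)]:
    u=int(u0+U/k);v=int(v0+V/k);print(U,V,b[v,u],np.round(P[v,u],4),"r",round(np.hypot(*(P[v,u,:2]-[.4625,.052])),3))
b,P=cloud("side")
D=np.hypot(P[...,0]-.4625,P[...,1]-.052)
a,Q=cloud("scene");D=np.hypot(Q[...,0]-.4625,Q[...,1]-.052);m=(D<.045)&(Q[...,2]>.02)&(Q[...,2]<.078)
print(m.sum(),Q[m].min(0),Q[m].max(0),a[m].mean(0))
```

```text
235 130 [75 82 70] [0.4443 0.0388 0.0842] r 0.022
240 115 [61 70 59] [0.437  0.0447 0.0863] r 0.027
270 108 [60 56 49] [0.4364 0.0611 0.1084] r 0.028
265 145 [151  85  34] [0.4749 0.0507 0.0203] r 0.013
252 130 [73 50 25] [0.4625 0.0469 0.017 ] r 0.005
252 120 [ 39 103  71] [0.4579 0.0498 0.006 ] r 0.005
268 130 [146  82  34] [0.4662 0.0562 0.0194] r 0.006
215 150 [81 74 68] [0.4444 0.0262 0.1101] r 0.032
290 150 [83 77 66] [0.4848 0.0643 0.0185] r 0.025
150 150 [ 28 120  79] [ 0.4483 -0.0236  0.0026] r 0.077
297 [0.43381156 0.02086676 0.02007653] [0.48778708 0.08169113 0.07796154] [133.25589226 126.44781145 115.56228956]
```

The acorn lies about 6 mm from the beaker's axis with its centre about 11 mm up, so it is inside on the translucent floor. The beaker's walls still stand around that axis.

```bash
python3 -c "
from workcell import *
print(get_obs()['time']);print(job_done())"
```

```text
25.35
the job is handed in; nothing more can be done
None
```

The acorn is in the beaker, the carousel is back level on its posts and released, the other four seeds are still in their bays, and the job was handed in at 25 s.

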